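# Snap the long dip probe into its clip rail

## Task

Take the long steel probe off the bench paper, carry it level to the rail and press it down sideways into the one empty pair of spring clips until it snaps fully home in both clips and lies like its neighbours; then let go. Leave the short probe where it lies.

Things in the scene. Friction and masses are not known exactly. Their poses are not given: they have to be found in the camera images.
- probe: Long probe lying on the white paper: steel rod, 16 mm dia, 160 mm long; black square plug head (22 long, 16 x 16 mm, stops rolling) and 12 mm brass stub at its -x end, 12 mm black tip at +x; 206 mm over all, about 0.12 kg. Origin: on the rod's axis, middle of the steel part (at the start 8 mm above the table). x runs along the rod, head to tip. Either end may point either way in the clips.
- short_probe: A bystander: the same kind of probe with a steel part only 60 mm long (106 mm over all), too short for the clips. Origin on the rod's axis in the middle of the steel part, x along the rod. It lies beside the long one on the paper, on either side, 80 to 120 mm away.
- rail: Fixed aluminium plate on the table, 160 (x) x 270 (y) x 8 mm, origin under its centre. Three places 85 mm apart along its y, each for a probe lying along x: two hold long probes (fixed), one, any of the three, is empty. A place is two grey spring clips 14 mm wide, 50 mm either side of its middle: 86 mm clear between them for fingers, down to the plate. Flared tops reach 60 mm above the table.
- empty_place (a point): Where the middle of the probe's axis lies when home in the empty clips: 34 mm above the table; x along the seated probe, z up. Jaws at +y and -y are 37 mm apart at the top, 9 mm at their narrowest, 9 mm above this point; unpressed, the probe stops some 18 mm high. Pressed down mid-length with some 8 to 15 N, within 8 mm sideways and 10 degrees, it spreads the slick jaws; they close over it, pull it home and centre it.
Mind the look-alikes: they are no part of the job. What is shaped like the probe but orange or pink is not meant.

How it is judged:
By the outcome, as a careful person would: the job done as asked, in the order asked, and still so for the second after the job is handed in, with the robot touching nothing.
It also fails if it takes over 48 s, if anything falls off the work surface, if the arm or the gripper's body presses on something with over 40 N, if the wrist force passes 120 N, or if a joint passes its speed limit or range.

## Robot

A 6-joint arm with a two-finger parallel gripper is mounted at the origin on the work surface. World frame = base frame: x ahead of the robot, y to its left, z up, the work surface at z = 0. Lengths are in mm, angles in rad, forces in N, time in s.
With the tool pointing down it reaches from about 275 to 750 mm from the base axis. Payload 10.2 kg.
Tool frame: the origin (TCP) lies at the very end of the fingers, on their centre line; the grasp point (between the pads) lies 19 mm behind it; z points along the fingers, y is the line along which they close (so a half turn about z gives the same grasp; the last joint's range is limited). The gripper opens to 85 mm and grips with 20 to 120 N. Pads are 22 mm wide; open, the fingers measure 114 mm over their backs; the gripper's body (76 mm by 85 mm) begins 54 mm behind the grasp point. The pads swing forward as they close: fully open they stand 13 mm farther back than shut.
Start: joints at [-1.339, 0.313, 1.498, -0, 1.331, -0.223], TCP at [230.612, -471.645, 231.294] pointing down, gripper open.
Joint ranges: [-2.94, 2.94], [-0.97, 2.17], [0.19, 2.56], [-1.23, 4.37], [0.02, 3.11], [-2.88, 2.88]. Speed limits (rad/s): [2.39, 2.39, 3.01, 3.14, 3.14, 3.14].

## Interface

Orientations are given as a unit quaternion [w, x, y, z].
In Python, from rig import ctrl, vision gives the robot as it stands. The module is installed in compiled form; this text tells all that it offers.
- The arm moves only by the tool play_rows, never from a script. Its arguments are lists of equal length, an entry for each row: "translation": the shift along the tool's x, y, z in m, a list of three; "rotation": the turn, a rotation vector about the tool's x, y, z in rad, a list of three; "gripper": the gripper's target within -1 to 1 (shut at 1, half-way at 0, fully open at -1). A call has 1 to 10 rows; each row is the pose to reach, as a shift and turn from the pose commanded when the call began, along the tool's axes at that moment; what a row does not reach only later rows make up. A row lasts 1/8 s, in which the tool goes at most 62.5 mm and 10.7 degrees, less where a joint would pass 70% of its speed; a pose out of reach is approached as far as the arm can. A call with a gripper value outside its range is refused whole. The fingers move at their own pace and stop on an object; "force" is the grip in N (left out, the last holds). Time passes only in rows, so rows that repeat a pose let the fingers close. It gives the time, the measured TCP pose, the force, the opening and the grip force at its end, in the units of the state.
- ctrl.sense(): the state, without advancing time (a new reading comes with each control period).
- vision.capture(name): name is "side" or "top" or "wrist"; returns a dict with "pixels" (384x512x3 uint8, red, green, blue), "vfov" (degrees; the focal length in pixels is half the picture's height over the tangent of half this angle, whatever the lens; pixels are square), "cx", "cy" (the principal point, pixels), "rvec" (rotation vector, rad) and "tvec" (3), from world to camera coordinates, as OpenCV has them; the wrist camera has in their place "mount" (4x4, takes a point from camera to tool coordinates, whose origin is the TCP and whose axes are the flange's). Camera axes: x right, y down, z forward; pixel columns grow to the right and rows downward; lengths in mm; the calibration is good to about 2 mm. The wrist camera is an equidistant fisheye: a pixel r from the principal point sees the ray r / f radians off the axis. A picture is of the moment at which its call begins: read the wrist's pose just before it. There is no depth.
- ctrl.finish_job(): hands the job in; it is judged then, once.
The state is a dict: "time_s": time; "joints": joint angles; "dq": joint speeds; "tau": joint torques, N m; "eef_pos": TCP position; "ee_rot": TCP orientation; "force": force on the tool from outside, world axes, zero at the start; "wrist_torque": the same for the moment, N m; "grip_width": opening from 0.0 (shut) to 1.0 (fully open); "grip_force": force on a finger pad.
Only numpy, scipy, OpenCV 4.12 (cv2) and the standard library are available. Lean on these libraries where they do the work, as an engineer would, in place of code of your own. Each camera call takes 0.05 s, during which the arm holds its last target. There are 200 camera calls.

## Working session

There is one attempt and no reset: what is moved stays moved. The work goes in short steps, Python scripts to look and compute and a tool call to move; the robot and the scene stay as the last step left them, time stands still between calls to the robot, and variables do not carry over. Pictures are saved under pics/ and viewed, at most 10 in all, crops included, and the job is handed in when it is done.

Besides the shell and the picture viewer there is one more tool, called by a JSON object that holds its "name" and its "arguments", one argument or row to a line. play_rows: Moves the arm, as the interface text tells. Its arguments: {"type":"object","properties":{"translation":{"type":"array"},"rotation":{"type":"array"},"gripper":{"type":"array"},"force":{"type":"number"}},"required":["translation","rotation","gripper"]}

```bash
mkdir -p pics; cat > h.py <<'E'
import numpy as np, cv2, pickle
from rig import ctrl, vision
from scipy.spatial.transform import Rotation as R
def cap(n):
    s=ctrl.sense(); c=vision.capture(n); c['eef']=np.array(s['eef_pos']); q=s['ee_rot']; c['rot']=R.from_quat([q[1],q[2],q[3],q[0]]).as_matrix()
    c['name']=n; return c
def ray(c,u,v):
    f=c['pixels'].shape[0]/2/np.tan(np.radians(c['vfov'])/2)
    x,y=(u-c['cx']),(v-c['cy'])
    if c['name']=='wrist':
        r=np.hypot(x,y); th=r/f; d=np.array([np.sin(th)*x/max(r,1e-9),np.sin(th)*y/max(r,1e-9),np.cos(th)])
        M=np.array(c['mount']); o=c['rot']@M[:3,3]+c['eef']; return o,c['rot']@M[:3,:3]@d
    d=np.array([x/f,y/f,1]); Rm=cv2.Rodrigues(np.array(c['rvec'],float))[0]; t=np.array(c['tvec'],float).ravel()
    d=Rm.T@d; return -Rm.T@t,d/np.linalg.norm(d)
def onz(c,u,v,z):
    o,d=ray(c,u,v); return o+d*(z-o[2])/d[2]
def tri(rs):
    A=sum(np.eye(3)-np.outer(d,d) for o,d in rs); b=sum((np.eye(3)-np.outer(d,d))@o for o,d in rs); return np.linalg.solve(A,b)
def save(c,p): cv2.imwrite(p,c['pixels'][:,:,::-1])
E
python3 - <<'E'
from h import *
d={n:cap(n) for n in('side','top','wrist')}
pickle.dump(d,open('d0.pkl','wb'))
for n in d: print(n,d[n]['vfov'],d[n]['cx'],d[n]['cy'],d[n].get('mount'))
im=np.hstack([d['side']['pixels'],d['top']['pixels']])
cv2.imwrite('pics/side.png',cv2.resize(d['side']['pixels'][:,:,::-1],(800,600),interpolation=cv2.INTER_CUBIC))
cv2.imwrite('pics/top.png',cv2.resize(d['top']['pixels'][:,:,::-1],(800,600),interpolation=cv2.INTER_CUBIC))
print(ctrl.sense())
E
```

```text
side 49.83216258410287 255.91640466958356 194.50278272213433 None
top 46.933306314892874 256.53549219252557 189.86658006263485 None
wrist 65.70646984690485 255.64161401107327 192.00919080221888 [[-6.37886386e-04 -9.54026165e-01 -2.99722655e-01  7.78778003e+01]
 [ 9.99999441e-01 -8.61457754e-04  6.13791468e-04 -1.10983223e+00]
 [-8.43771526e-04 -2.99722096e-01  9.54026181e-01 -1.41956875e+02]
 [ 0.00000000e+00  0.00000000e+00  0.00000000e+00  1.00000000e+00]]
{'time_s': 0.15, 'joints': array([-1.33940328e+00,  3.13303582e-01,  1.49825167e+00, -1.50434048e-05,
        1.33098726e+00, -2.23414271e-01]), 'dq': array([-6.52338546e-04, -8.61943598e-04, -3.27596117e-03, -8.44885989e-05,
       -2.31426749e-04, -9.95848847e-04]), 'tau': array([ 1.08969696e-03, -4.12370932e+01, -2.59796298e+01, -1.75272116e-04,
        3.21350621e-03,  5.83718460e-06]), 'eef_pos': array([ 230.56137212, -471.45346353,  230.87979436]), 'ee_rot': array([-4.74897302e-04,  9.74254507e-01,  2.25450506e-01, -9.20022474e-06]), 'force': array([-0.52457698,  0.94680707, -0.30367559]), 'wrist_torque': array([-0.01718526,  0.01149508,  0.01381309]), 'grip_force': 0.0, 'grip_width': 0.9986894556497706}
```

View pics/side.png

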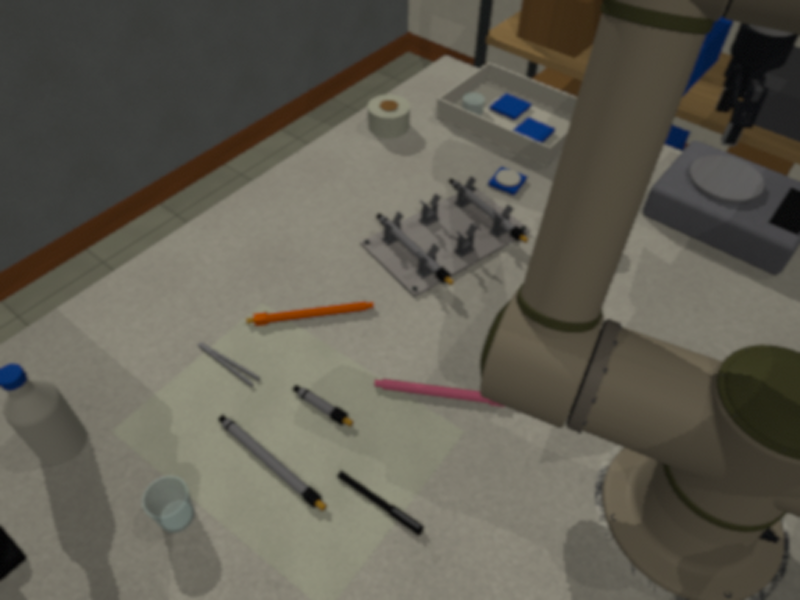

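View pics/top.png

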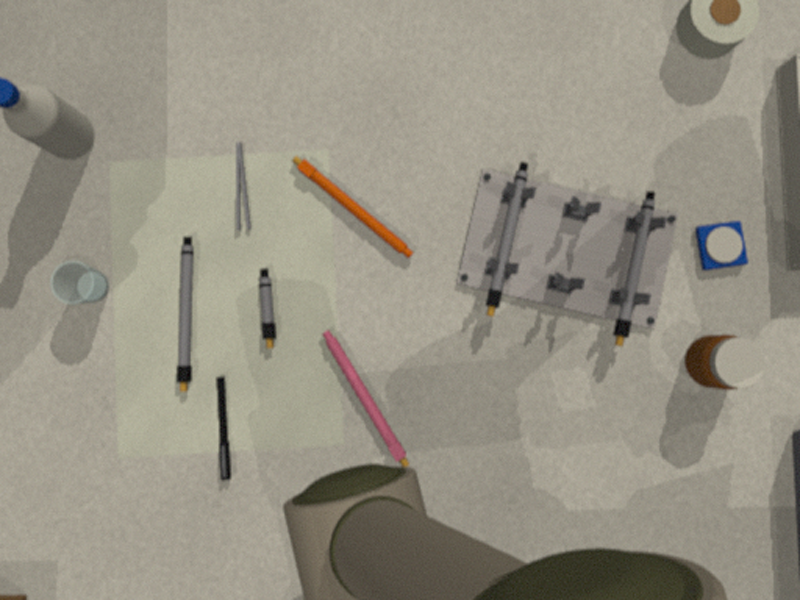

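The empty place is the middle one. Candidates in the top view: long grey probe (186,312), short grey probe (267,307), orange (352,206), pink (365,395), black pen (223,428) and tweezers (242,190). I choose the long grey probe and check it in crops.

```bash
python3 - <<'E'
from h import *
d=pickle.load(open('d0.pkl','rb'))
def crop(n,x,y,w,h,W,H): return cv2.resize(d[n]['pixels'][y:y+h,x:x+w,::-1],(W,H),interpolation=cv2.INTER_CUBIC)
# each 4x, 100x75 -> 400x300
a=np.hstack([crop('top',70,145,100,110,400,440),crop('side',130,255,100,110,400,440)])
b=np.hstack([crop('top',290,95,150,130,400,347),crop('side',225,105,120,104,400,347)])
cv2.imwrite('pics/a.png',a); cv2.imwrite('pics/b.png',b)
E
```

```text
(no output)
```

View pics/a.png

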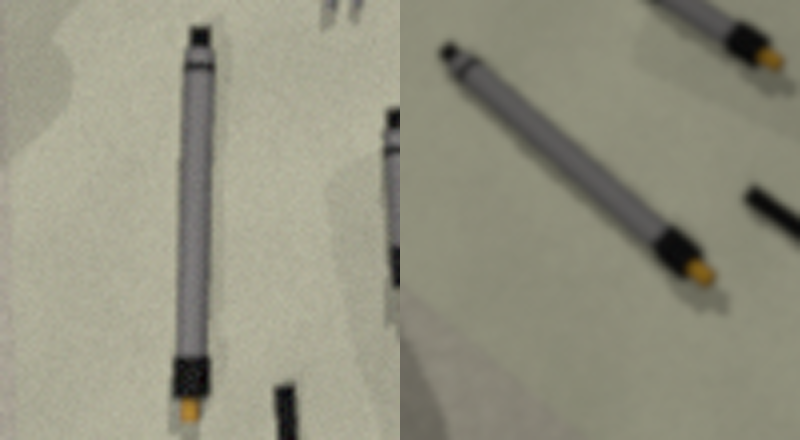

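View pics/b.png

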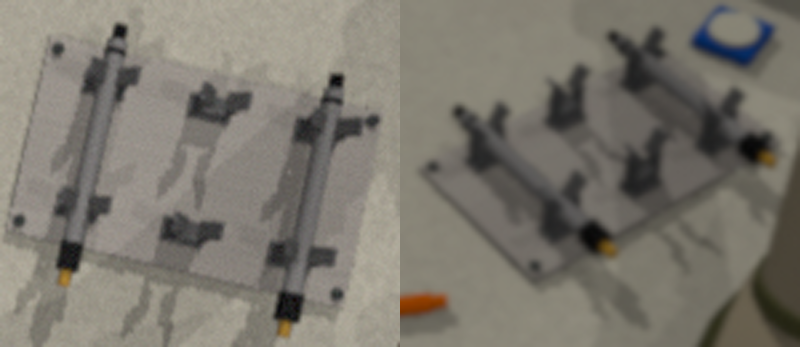

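The crops confirm the long probe: tip at the image top (top crop 201,27), brass at (189,424), black head starting at (191,357). Rail: neighbours left and right, empty pair in the middle (clips at crop 215,102 and 190,230).

```bash
python3 - <<'E'
from h import *
d=pickle.load(open('d0.pkl','rb'))
T=lambda x,y:ray(d['top'],x/4+70,y/4+145)
S=lambda x,y:ray(d['side'],(x-400)/4+130,y/4+255)
T2=lambda x,y:ray(d['top'],x/2.6667+290,y/2.6667+95)
S2=lambda x,y:ray(d['side'],(x-400)/3.3333+225,y/3.3333+105)
P={}
for k,a,b in [('tip',T(201,27),S(447,48)),('headj',T(191,357),S(667,240)),('brass',T(189,424),S(712,276)),
 ('Ltip',T2(120,26),S2(457,108)),('Lbrass',T2(65,284),S2(612,248)),('Rtip',T2(337,74),S2(612,35)),('Rbrass',T2(283,334),S2(772,158)),
 ('plateBL',T2(18,221),S2(535,267)),('plateTL',T2(57,49),S2(433,167))]:
    P[k]=tri([a,b]); print(k,P[k].round(1))
u=lambda a,b:(P[b]-P[a])
for a,b in(('brass','tip'),('Lbrass','Ltip'),('Rbrass','Rtip')):
    v=u(a,b);L=np.linalg.norm(v); print(a,L,np.degrees(np.arctan2(v[1],v[0])),'steel mid',P[a]+v/L*114)
m=(P['Ltip']+P['Lbrass']+P['Rtip']+P['Rbrass'])/4; print('pairs mid',m)
e=(np.array([P['Lbrass']+114/206*u('Lbrass','Ltip'),P['Rbrass']+114/206*u('Rbrass','Rtip')])); print('place',e.mean(0), np.linalg.norm(e[0]-e[1]))
E
```

```text
tip [575.  295.9   7.2]
headj [402.  299.7   7.1]
brass [368.5 299.7  11.5]
Ltip [ 661.4 -153.2   35. ]
Lbrass [ 463.8 -105.2   37.4]
Rtip [ 621.6 -320.6   30.8]
Rbrass [ 422.6 -268.9   38. ]
plateBL [514.5 -74.    6.2]
plateTL [ 650.9 -108.2    5.9]
brass 206.5777723050491 -1.0395130012141376 steel mid [482.48644059 297.62062824   9.08204995]
Lbrass 203.34403716180609 -13.659740482614552 steel mid [ 574.54157754 -132.09462558   36.03531321]
Rbrass 205.6897580295781 -14.557191652780304 steel mid [ 532.90582361 -297.54707512   34.0009013 ]
pairs mid [ 542.33921189 -211.9642354    35.28355996]
place [ 552.92659546 -214.62574749   35.02965033] 170.61478307498444
```

{"name": "play_rows", "arguments": {
  "translation": [
    [0.564, -0.58, 0.08],
    [0.564, -0.58, 0.08],
    [0.564, -0.58, 0.08],
    [0.564, -0.58, 0.08],
    [0.564, -0.58, 0.08],
    [0.564, -0.58, 0.08],
    [0.564, -0.58, 0.08],
    [0.564, -0.58, 0.08],
    [0.564, -0.58, 0.08],
    [0.564, -0.58, 0.08]
  ],
  "rotation": [
    [0, 0, 0.473],
    [0, 0, 0.473],
    [0, 0, 0.473],
    [0, 0, 0.473],
    [0, 0, 0.473],
    [0, 0, 0.473],
    [0, 0, 0.473],
    [0, 0, 0.473],
    [0, 0, 0.473],
    [0, 0, 0.473]
  ],
  "gripper": [0, 0, 0, 0, 0, 0, 0, 0, 0, 0],
  "force": 100
}}

```text
time_s: 1.4
eef_pos: [424.5, 121.6, 169.7]
ee_rot: [0.0, 1.0, -0.009, 0.0]
force: [1.2, -1.3, 0.8]
grip_width: 0.499
grip_force: 0.0
```

```bash
cat >> h.py <<'E'
def go(x,y,z,yaw):
    """tool shift and turn to reach world x,y,z with tool x at yaw (deg), tool down"""
    s=ctrl.sense(); q=s['ee_rot']; M=R.from_quat([q[1],q[2],q[3],q[0]])
    c,n=np.cos(np.radians(yaw)),np.sin(np.radians(yaw))
    G=R.from_matrix(np.array([[c,n,0],[n,-c,0],[0,0,-1.]]))
    print('t',s['time_s'],'pos',s['eef_pos'].round(1),'shift',(M.inv().apply(np.array([x,y,z])-s['eef_pos'])/1000).round(4),'rot',(M.inv()*G).as_rotvec().round(4),'F',s['force'].round(1),'w',round(s['grip_width'],3),'gf',s['grip_force'])
E
python3 -c "
from h import *
go(482.5,297.6,120,-1.04)"
```

```text
t 1.4 pos [424.5 121.6 169.7] shift [ 0.0548 -0.177   0.0497] rot [ 0.0001 -0.0004  0.0002] F [ 1.2 -1.3  0.8] w 0.499 gf 0.0
```

{"name": "play_rows", "arguments": {
  "translation": [
    [0.03, -0.09, 0.025],
    [0.055, -0.172, 0.05],
    [0.055, -0.172, 0.05],
    [0.055, -0.172, 0.05],
    [0.055, -0.172, 0.05],
    [0.055, -0.172, 0.05]
  ],
  "rotation": [
    [0, 0, 0],
    [0, 0, 0],
    [0, 0, 0],
    [0, 0, 0],
    [0, 0, 0],
    [0, 0, 0]
  ],
  "gripper": [0, 0, 0, 0, 0, 0]
}}

```text
time_s: 2.15
eef_pos: [482.6, 289.4, 120.5]
ee_rot: [-0.0, 1.0, -0.01, 0.0]
force: [-0.2, -0.1, 0.2]
grip_width: 0.502
grip_force: 0.0
```

```bash
python3 - <<'E'
from h import *
go(482.5,297.6,120,-1.04)
c=cap('wrist'); pickle.dump(c,open('w1.pkl','wb'))
cv2.imwrite('pics/w1.png',cv2.resize(c['pixels'][:,:,::-1],(800,600),interpolation=cv2.INTER_CUBIC))
E
```

```text
t 2.15 pos [482.6 289.4 120.5] shift [-0.0002 -0.0082  0.0005] rot [-0.0002 -0.0008 -0.0015] F [-0.2 -0.1  0.2] w 0.502 gf 0.0
```

View pics/w1.png

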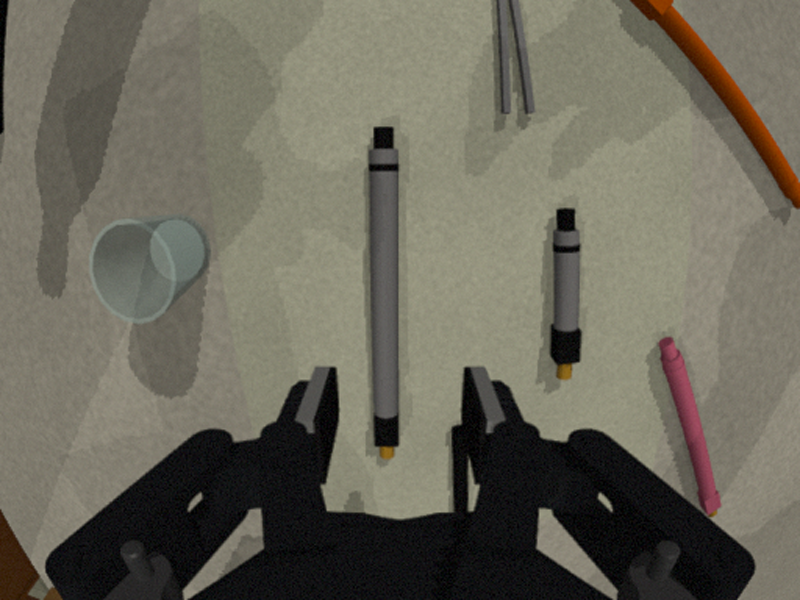

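The close view shows the long probe from tip (384,127) to brass (387,458), steel from (384,150) to (386,417), with the short probe clear on the right (566,300).

```bash
python3 - <<'E'
from h import *
c=pickle.load(open('w1.pkl','rb'))
k=1.5625
a=onz(c,384/k,150/k,8);b=onz(c,386.5/k,417/k,8);e=onz(c,384/k,127/k,8);f=onz(c,387/k,458/k,8)
for p in(a,b,e,f):print(p.round(1))
v=a-b;print(np.linalg.norm(v),np.linalg.norm(e-f),np.degrees(np.arctan2(v[1],v[0])),(a+b)/2)
d=pickle.load(open('d0.pkl','rb'))
for wp,tp in (((384,127),(201,27)),((387,458),(189,424)),((386.5,417),(191,357))):
  print('tri',tri([ray(c,wp[0]/k,wp[1]/k),ray(d['top'],tp[0]/4+70,tp[1]/4+145)]).round(1))
m=(a+b)/2
go(m[0],m[1],30,np.degrees(np.arctan2(v[1],v[0])))
E
```

```text
[564.9 297.5   8. ]
[402.  300.7   8. ]
[577.5 297.2   8. ]
[369.1 301.5   8. ]
162.87847393374005 208.50886596423047 -1.1385934540105875 [483.47147293 299.10563259   8.        ]
tri [577.1 297.9  -1.7]
tri [367.  301.3   5. ]
tri [401.5 300.3   6.6]
t 2.2 pos [482.6 289.4 120.6] shift [ 0.0006 -0.0097  0.0906] rot [-0.0003 -0.0009  0.0002] F [ 0.5  0.1 -0.8] w 0.498 gf 0.0
```

{"name": "play_rows", "arguments": {
  "translation": [
    [0.0, -0.0095, 0.04],
    [0.0, -0.0095, 0.075],
    [0.0, -0.0095, 0.09],
    [0.0, -0.0095, 0.1],
    [0.0, -0.0095, 0.105]
  ],
  "rotation": [
    [0, 0, 0],
    [0, 0, 0],
    [0, 0, 0],
    [0, 0, 0],
    [0, 0, 0]
  ],
  "gripper": [0, 0, 0, 0, 0]
}}

```text
time_s: 2.82
eef_pos: [483.1, 299.8, 15.3]
ee_rot: [-0.0, 1.0, -0.009, 0.001]
force: [-0.4, 0.5, 0.5]
grip_width: 0.498
grip_force: 0.0
```

```bash
python3 -c "
from h import *
go(482.5,298.7,2.5,-1.1)"
```

```text
t 2.825 pos [483.1 299.8  15.3] shift [-0.0006  0.0012  0.0128] rot [-0.0005 -0.0011  0.0007] F [-0.4  0.5  0.5] w 0.498 gf 0.0
```

Descend the rest, then close.

{"name": "play_rows", "arguments": {
  "translation": [
    [-0.0005, 0.001, 0.007],
    [-0.0005, 0.001, 0.0125],
    [-0.0005, 0.001, 0.0125],
    [-0.0005, 0.001, 0.0125],
    [-0.0005, 0.001, 0.0125],
    [-0.0005, 0.001, 0.0125],
    [-0.0005, 0.001, 0.0125],
    [-0.0005, 0.001, 0.0125],
    [-0.0005, 0.001, 0.0125]
  ],
  "rotation": [
    [0, 0, 0],
    [0, 0, 0],
    [0, 0, 0],
    [0, 0, 0],
    [0, 0, 0],
    [0, 0, 0],
    [0, 0, 0],
    [0, 0, 0],
    [0, 0, 0]
  ],
  "gripper": [0, 0, 1, 1, 1, 1, 1, 1, 1],
  "force": 100
}}

```text
time_s: 3.95
eef_pos: [482.3, 299.0, 2.8]
ee_rot: [-0.0, 1.0, -0.009, 0.0]
force: [-2.0, 0.3, 5.8]
grip_width: 0.144
grip_force: 98.2
```

```bash
python3 -c "
from h import *
go(482.5,298.7,160,-1.1)"
```

```text
t 3.95 pos [482.3 299.    2.8] shift [ 0.0003  0.0003 -0.1572] rot [-0.0003 -0.0007  0.0011] F [-2.   0.3  5.8] w 0.144 gf 98.17392826080322
```

{"name": "play_rows", "arguments": {
  "translation": [
    [0, 0, -0.015],
    [0, 0, -0.05],
    [0, 0, -0.09],
    [0, 0, -0.12],
    [0, 0, -0.12],
    [0, 0, -0.12]
  ],
  "rotation": [
    [0, 0, 0],
    [0, 0, 0],
    [0, 0, 0],
    [0, 0, 0],
    [0, 0, 0],
    [0, 0, 0]
  ],
  "gripper": [1, 1, 1, 1, 1, 1]
}}

```text
time_s: 4.7
eef_pos: [481.4, 298.6, 121.2]
ee_rot: [0.0, 1.0, -0.009, -0.001]
force: [-0.7, 0.1, -2.0]
grip_width: 0.139
grip_force: 98.1
```

```bash
python3 - <<'E'
from h import *
go(553,-214.6,160,-14.1)
d={n:cap(n) for n in('side','wrist')}; pickle.dump(d,open('d1.pkl','wb'))
a=cv2.resize(d['wrist']['pixels'][20:372,100:388,::-1],(450,550),interpolation=cv2.INTER_CUBIC)
b=cv2.resize(d['side']['pixels'][130:350,110:250,::-1],(350,550),interpolation=cv2.INTER_CUBIC)
cv2.imwrite('pics/g.png',np.hstack([a,b]))
E
```

```text
t 4.7 pos [481.4 298.6 121.2] shift [ 0.0809  0.5119 -0.0386] rot [0.0008 0.0016 0.2278] F [-0.7  0.1 -2. ] w 0.139 gf 98.08029413223267
```

View pics/g.png

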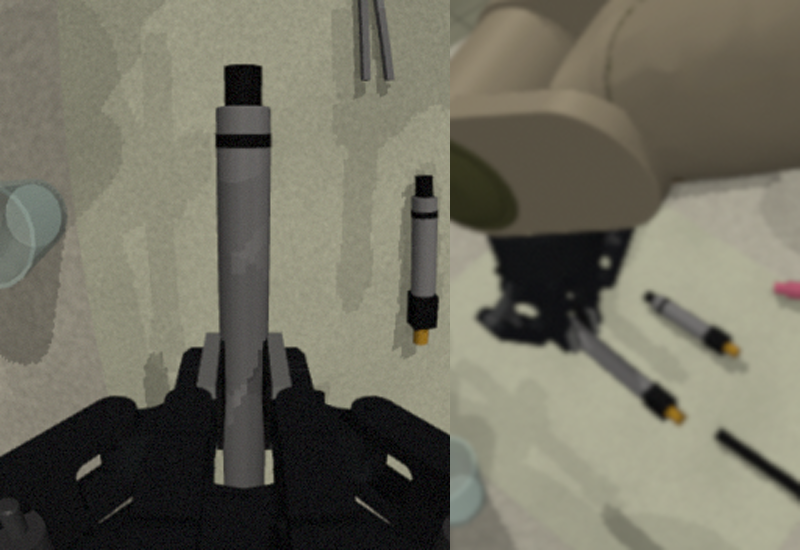

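```bash
python3 - <<'E'
from h import *
d=pickle.load(open('d1.pkl','rb')); w=d['wrist']
X=w['rot'][:,0];Y=w['rot'][:,1];p=w['eef']
def pl(c,u,v):
    o,r=ray(c,u,v); q=o+r*((p-o)@Y)/(r@Y); return ((q-p)@X).round(1),q[2].round(1)
print('brass end',pl(d['side'],203.2,298),'headjoin',pl(d['side'],190.8,287.2))
for z in (117,122,126,130,135): 
  t=onz(w,255.5,61.6,z);j=onz(w,255.5,88.5,z); print(z,((t-p)@X).round(1),((j-p)@X).round(1),((t-p)@Y).round(1))
E
```

```text
brass end (np.float64(-111.7), np.float64(125.2)) headjoin (np.float64(-80.1), np.float64(127.2))
117 97.0 83.7 -1.5
122 96.3 83.4 -1.5
126 95.7 83.3 -1.5
130 95.2 83.1 -1.5
135 94.5 82.9 -1.5
```

{"name": "play_rows", "arguments": {
  "translation": [
    [0.003, 0.02, 0],
    [0.01, 0.06, 0],
    [0.017, 0.11, 0],
    [0.025, 0.165, 0],
    [0.034, 0.22, 0],
    [0.043, 0.275, 0],
    [0.051, 0.33, 0],
    [0.06, 0.385, 0],
    [0.068, 0.44, 0],
    [0.075, 0.485, 0]
  ],
  "rotation": [
    [0, 0, 0.01],
    [0, 0, 0.03],
    [0, 0, 0.05],
    [0, 0, 0.075],
    [0, 0, 0.1],
    [0, 0, 0.125],
    [0, 0, 0.15],
    [0, 0, 0.175],
    [0, 0, 0.2],
    [0, 0, 0.228]
  ],
  "gripper": [1, 1, 1, 1, 1, 1, 1, 1, 1, 1]
}}

```text
time_s: 6.05
eef_pos: [547.3, -190.4, 121.7]
ee_rot: [-0.0, 0.992, -0.124, -0.0]
force: [0.5, 0.3, -1.7]
grip_width: 0.139
grip_force: 98.2
```

```bash
python3 -c "
from h import *
go(551,-214.1,120,-14.1)"
```

```text
t 6.05 pos [ 547.3 -190.4  121.7] shift [0.0094 0.0221 0.0017] rot [-0.0001  0.0009 -0.0029] F [ 0.5  0.3 -1.7] w 0.139 gf 98.17809820175171
```

{"name": "play_rows", "arguments": {
  "translation": [
    [0.007, 0.017, 0],
    [0.009, 0.022, 0],
    [0.009, 0.022, 0],
    [0.009, 0.022, 0],
    [0.009, 0.022, 0]
  ],
  "rotation": [
    [0, 0, 0],
    [0, 0, 0],
    [0, 0, 0],
    [0, 0, 0],
    [0, 0, 0]
  ],
  "gripper": [1, 1, 1, 1, 1]
}}

```text
time_s: 6.68
eef_pos: [551.6, -210.1, 122.4]
ee_rot: [-0.0, 0.993, -0.122, 0.0]
force: [-0.1, -0.4, -1.7]
grip_width: 0.142
grip_force: 98.2
```

```bash
python3 - <<'E'
from h import *
go(551,-214.1,120,-14.1)
c=cap('wrist'); pickle.dump(c,open('w2.pkl','wb'))
cv2.imwrite('pics/w2.png',cv2.resize(c['pixels'][:,:,::-1],(800,600),interpolation=cv2.INTER_CUBIC))
E
```

```text
t 6.675 pos [ 551.6 -210.1  122.4] shift [0.0004 0.004  0.0024] rot [-0.    -0.     0.001] F [-0.1 -0.4 -1.7] w 0.142 gf 98.21327090263367
```

View pics/w2.png

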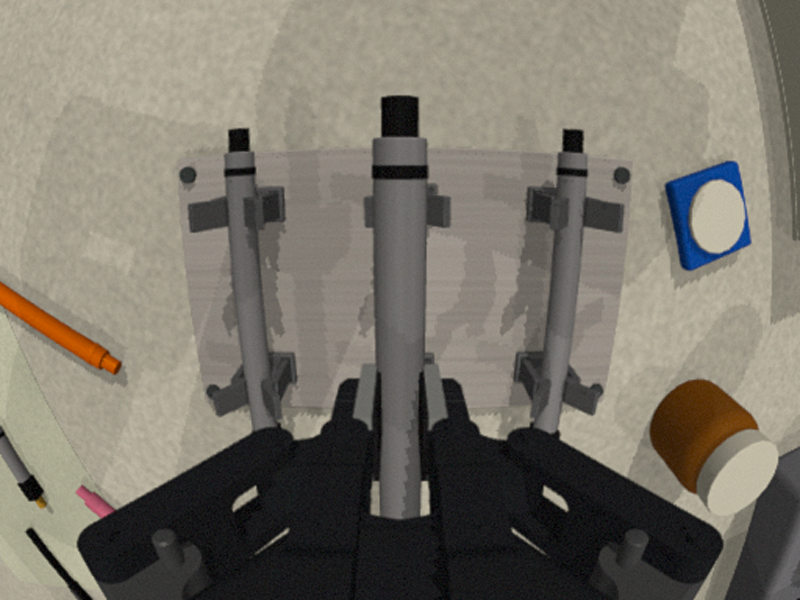

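The view shows the held probe over the empty pair. Neighbour tips are at (239,129) and (573,129), the far empty clip's flare spans (365..450,210), and the plate's far corners are at (180,153) and (631,152).

```bash
python3 - <<'E'
from h import *
c=pickle.load(open('w2.pkl','rb'));k=1.5625
X=c['rot'][:,0];Y=c['rot'][:,1];p=c['eef']
def q(u,v,z):
    t=onz(c,u/k,v/k,z)-p; return np.array([t@X,t@Y]).round(1)
L=[q(239,129,34),q(240,153,34),q(262,400,34)];Rr=[q(573,129,34),q(571,153,34),q(549,400,34)]
print('L',L,'R',Rr)
print('mid',[(a+b)/2 for a,b in zip(L,Rr)])
print('clip',q(365,210,60),q(450,210,60),'plate corners',q(180,153,8),q(631,152,8))
print('held tip',q(400,97,127),q(400,138,127),'near',q(400,480,127))
go(551,-214.1,120,-14.1)
E
```

```text
L [array([ 95.2, -82.5]), array([ 82.8, -82.3]), array([-56.7, -82.1])] R [array([95.7, 86.8]), array([83.1, 86. ]), array([-57.2,  86.6])]
mid [array([95.45,  2.15]), array([82.95,  1.85]), array([-56.95,   2.25])]
clip [ 54.4 -16.7] [54.4 20.8] plate corners [  86.6 -129.8] [ 87.9 135.2]
held tip [95.3 -1.4] [83.  -1.4] near [-36.8  -1.4]
t 6.725 pos [ 551.7 -210.2  122.4] shift [0.0003 0.0039 0.0024] rot [-0.0001 -0.0001  0.0009] F [ 0.4 -0.  -1.8] w 0.14 gf 98.21290612220764
```

{"name": "play_rows", "arguments": {
  "translation": [
    [0, 0.0032, 0.015],
    [0, 0.0032, 0.035],
    [0, 0.0032, 0.055],
    [0, 0.0032, 0.067],
    [0, 0.0032, 0.067],
    [0, 0.0032, 0.067]
  ],
  "rotation": [
    [0, 0, 0],
    [0, 0, 0],
    [0, 0, 0],
    [0, 0, 0],
    [0, 0, 0],
    [0, 0, 0]
  ],
  "gripper": [1, 1, 1, 1, 1, 1]
}}

```text
time_s: 7.48
eef_pos: [551.1, -214.2, 55.9]
ee_rot: [0.0, 0.992, -0.123, 0.0]
force: [-0.3, 0.6, -1.5]
grip_width: 0.139
grip_force: 98.2
```

{"name": "play_rows", "arguments": {
  "translation": [
    [0, 0, 0.004],
    [0, 0, 0.008],
    [0, 0, 0.011],
    [0, 0, 0.014],
    [0, 0, 0.014]
  ],
  "rotation": [
    [0, 0, 0],
    [0, 0, 0],
    [0, 0, 0],
    [0, 0, 0],
    [0, 0, 0]
  ],
  "gripper": [1, 1, 1, 1, 1]
}}

```text
time_s: 8.1
eef_pos: [551.8, -214.3, 42.3]
ee_rot: [0.0, 0.992, -0.123, 0.002]
force: [1.9, 1.1, 4.5]
grip_width: 0.139
grip_force: 99.0
```

{"name": "play_rows", "arguments": {
  "translation": [
    [0, 0, 0.003],
    [0, 0, 0.006],
    [0, 0, 0.009],
    [0, 0, 0.011],
    [0, 0, 0.013],
    [0, 0, 0.013],
    [0, 0, 0.013]
  ],
  "rotation": [
    [0, 0, 0],
    [0, 0, 0],
    [0, 0, 0],
    [0, 0, 0],
    [0, 0, 0],
    [0, 0, 0],
    [0, 0, 0]
  ],
  "gripper": [1, 1, 1, 1, 1, 1, 1]
}}

```text
time_s: 8.98
eef_pos: [550.6, -214.2, 28.7]
ee_rot: [0.0, 0.992, -0.123, -0.0]
force: [-3.6, 1.9, 5.7]
grip_width: 0.142
grip_force: 99.4
```

```bash
python3 - <<'E'
from h import *
go(551,-214.1,28,-14.1)
d={n:cap(n) for n in('side','wrist','top')}; pickle.dump(d,open('d3.pkl','wb'))
a=cv2.resize(d['wrist']['pixels'][0:300,100:412,::-1],(416,400),interpolation=cv2.INTER_CUBIC)
b=cv2.resize(d['side']['pixels'][105:209,225:325,::-1],(384,400),interpolation=cv2.INTER_CUBIC)
cv2.imwrite('pics/s.png',np.hstack([a,b]))
E
```

```text
t 8.975 pos [ 550.6 -214.2   28.7] shift [ 0.0003 -0.0002  0.0007] rot [ 0.0003  0.0003 -0.    ] F [-3.6  1.9  5.7] w 0.142 gf 99.35550928115845
```

View pics/s.png

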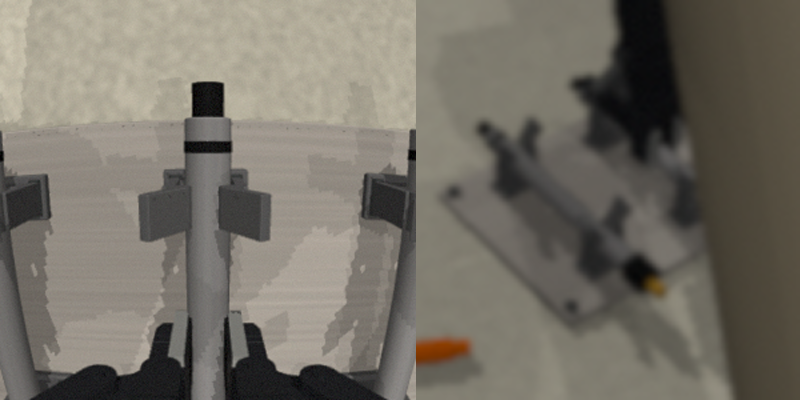

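The far clip's jaws have closed over the rod (wrist crop 205,210). I press slightly further to make sure both clips are home, then release.

{"name": "play_rows", "arguments": {
  "translation": [
    [0, 0, 0.001],
    [0, 0, 0.002],
    [0, 0, 0.002],
    [0, 0, 0.002]
  ],
  "rotation": [
    [0, 0, 0],
    [0, 0, 0],
    [0, 0, 0],
    [0, 0, 0]
  ],
  "gripper": [1, 1, 1, 1]
}}

```text
time_s: 9.62
eef_pos: [550.7, -214.2, 28.5]
ee_rot: [0.0, 0.992, -0.123, -0.0]
force: [-10.8, 4.8, 22.2]
grip_width: 0.136
grip_force: 101.0
```

{"name": "play_rows", "arguments": {
  "translation": [
    [0, 0, -0.0015],
    [0, 0, -0.0015],
    [0, 0, -0.0015],
    [0, 0, -0.0015],
    [0, 0, -0.0015],
    [0, 0, -0.01],
    [0, 0, -0.03],
    [0, 0, -0.06],
    [0, 0, -0.09],
    [0, 0, -0.1]
  ],
  "rotation": [
    [0, 0, 0],
    [0, 0, 0],
    [0, 0, 0],
    [0, 0, 0],
    [0, 0, 0],
    [0, 0, 0],
    [0, 0, 0],
    [0, 0, 0],
    [0, 0, 0],
    [0, 0, 0]
  ],
  "gripper": [1, 0, 0, 0, 0, 0, 0, 0, 0, 0]
}}

```text
time_s: 10.88
eef_pos: [551.4, -214.4, 128.4]
ee_rot: [0.001, 0.992, -0.123, 0.002]
force: [-0.5, 0.2, -0.2]
grip_width: 0.499
grip_force: 0.0
```

```bash
python3 - <<'E'
from h import *
go(551,-214.1,200,-14.1)
c=cap('wrist'); pickle.dump(c,open('w4.pkl','wb'));t=cap('top')
a=cv2.resize(c['pixels'][60:360,90:422,::-1],(664,600),interpolation=cv2.INTER_CUBIC)
cv2.imwrite('pics/f.png',a)
E
```

```text
t 10.875 pos [ 551.4 -214.4  128.4] shift [-0.0003 -0.0001 -0.0716] rot [ 0.0011 -0.0032 -0.    ] F [-0.5  0.2 -0.2] w 0.499 gf 0.0
```

View pics/f.png

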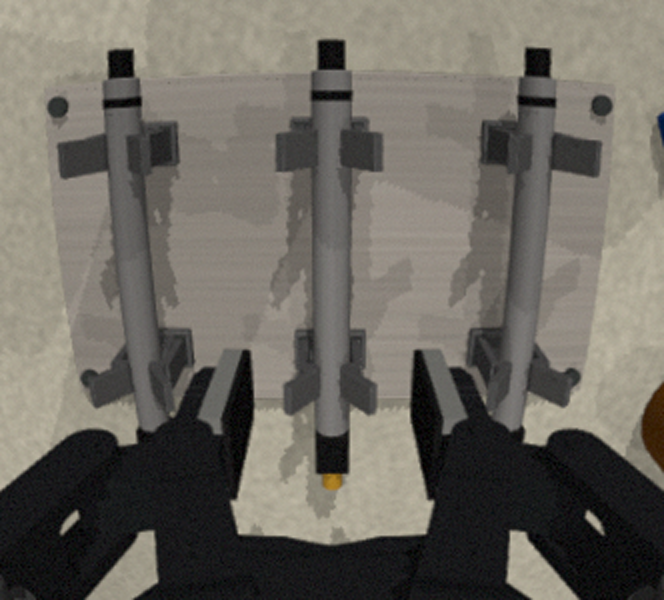

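Both clips' jaws lie over the probe; tip (331,40), brass (332,488). One check of height by length, against the known 206 mm.

```bash
python3 - <<'E'
from h import *
c=pickle.load(open('w4.pkl','rb'))
X=c['rot'][:,0];Y=c['rot'][:,1];p=c['eef']
g=lambda u,v,z:(lambda t:np.array([t@X,t@Y]))(onz(c,u/2+90,v/2+60,z)-p)
for z in(34,43,52):
    print(z,g(331,40,z).round(1),g(332,488,z).round(1),'L',(g(331,40,z)-g(332,488,z))[0].round(1),'w',(g(350,120,z)-g(313,120,z))[1].round(1),(g(350,415,z)-g(315,415,z))[1].round(1),'nbr tips',g(121,50,34).round(1),g(538,48,34).round(1))
E
```

```text
34 [94.1 -1.6] [-114.2   -1.3] L 208.3 w 14.6 16.2 nbr tips [ 93.8 -86.9] [94.5 82.4]
43 [93.5 -1.6] [-106.9   -1.3] L 200.4 w 14.1 15.6 nbr tips [ 93.8 -86.9] [94.5 82.4]
52 [92.8 -1.6] [-99.7  -1.3] L 192.5 w 13.5 15.0 nbr tips [ 93.8 -86.9] [94.5 82.4]
```

Length fits a height of 34–36 mm, in line with the neighbours: it is home. Handing in.

```bash
python3 -c "
from rig import ctrl
print(ctrl.finish_job())"
```

```text
the job is handed in; nothing more can be done
None
```

The long probe is pressed home in both middle clips, lying in line with its neighbours and released. The arm is clear above it, the short probe was left untouched, and the job was handed in at about 11 s.

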